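# Turn over the cement cans in the bench flow rack

### The job

In the roller rack, the can at the low-end stop of the delivery lane (the lane under the little shelf, with two cans in it) is used up: first take it out and set it into the high end of the empty return lane beside it, so that it rolls down to that lane's stop while the next can moves up. Then turn the brass wing plug of the refilled can in the holder clockwise until its taper is snug, without forcing it, and only then lift that can out and set it into the high end of the delivery lane so that it rolls down behind the other. Keep the cans upright and leave the things on the shelf and around the rack where they are.

Things in the scene. Friction and masses are not known exactly. Their poses are not given: they have to be found in the camera images.
- rack: Roller rack fixed to the table on a plywood base 262 (x) x 190 (y) x 12 mm; origin: centre of its underside, x along the lanes, z up. Two lanes of free rollers, 215 mm long, sloping 12 degrees, centres at y = -52 mm (delivery lane, falls towards -x) and y = +52 mm (return lane, falls towards +x); roller tops 36 mm above the table at a low end, 81 mm at a high end.
- feed_first (a point): Where the middle of a can (36 mm above the rollers) is when it rests at the stop of the delivery lane. x up the slope, y across the lane, z square to it (12 degrees from vertical). Lanes are 50 mm clear between rails 4 mm thick that stand 14 mm above the roller tops; the stop, a plate across the low end, stands 16 mm above them; the high end is open.
- feed_second (a point): The same for the second can in the delivery lane, touching the first: 56 mm farther up the slope.
- feed_load (a point): The same for a can set down in the open high end of the delivery lane, 180 mm up the slope from the stop. A can let go here rolls down by itself.
- return_end (a point): Where the middle of a can is when it rests at the stop of the return lane. Axes: x up the slope of the return lane (towards its high end), y across the lane, z square to the lane.
- return_load (a point): The same for a can set down in the open high end of the return lane, 180 mm up the slope from its stop, beside the low end of the delivery lane. A can let go here rolls down by itself.
- can_empty_mid (a point): Middle (half-way up) of the used-up can at the stop of the delivery lane, about 0.16 kg. The three cans are alike: tinplate, 56 mm (own x, along the lane) x 44 mm (own y) x 72 mm high (own z), with a brass wing plug that rises 20 mm more; they are gripped across the 44 mm.
- can_next_mid (a point): Middle of the full can that waits behind the used-up one in the delivery lane, 0.30 kg; it rolls forward by itself when that one is lifted out.
- can_fresh_mid (a point): Middle of the refilled can that stands upright in the holder, about 0.32 kg; same size and axes as the others.
- holder_seat (a point): Where the middle of the can is when it stands in the holder: an open steel pocket on a wooden pad fixed to the table, which keeps the can from turning, 1.5 mm clear on each side. x, y along the can's 56 and 44 mm, z up. The can's underside is 16 mm above the table; the walls, 4 mm thick, end 40 mm above it: lift the can straight up by more than 30 mm.
- plug_wing (a point): Middle of the refilled can's wing plug, on the can's axis 12.5 mm above its top: a brass bar 30 mm long (own x), 9 mm thick (own y), 15 mm high (own z, up); lower edge 5 mm above the can. Clockwise from above tightens. Turns freely (0.02 N m) for an unknown 0.3 to 0.8 rad till the taper meets, then stiffly: 0.25 N m and 0.5 more for each further rad; stays where left.
- plug_taper (a joint): How far the refilled can's plug has been wedged into its taper, rad: 0 while it turns freely, growing as it is turned on clockwise after the taper has met. More than 0.06 is snug (about 0.28 N m); beyond 0.6 (about 0.55 N m) it has been forced.
- setter_mid (a point): Steel setting die, 17 mm across and 26 mm high, standing on the shelf; point at half height. Bystander.
- cup_mid (a point): Small rivet cup, 24 mm across and 16 mm high, standing on the shelf; point at half height. Bystander.
- dye_bottle: Brown bottle, 39 mm across, 86 mm high, standing behind the rack; origin at the centre of its underside. Bystander.
- paste_jar: White jar with screw lid, 69 mm across, 73 mm high, standing near the holder; origin at the centre of its underside. Bystander.
- shelf_front (a point): Middle of the -x edge of the fixed shelf over the delivery lane only, at its underside, 164 mm above the table. Rack axes. The shelf is 70 mm wide (y), runs 106 mm back (+x), has lips to 173 mm, stands on posts beside the lane 64 and 97 mm behind this edge. It overhangs the can at the stop, so the hand must lean about 25 to 45 degrees towards -x to take it, and draw it out that way. 
Things that resemble listed ones, but are neither listed nor needed, are in the scene too. Leave any pink look-alike of the part that bears can_empty_mid alone.

How it is judged:
By the outcome, as a careful person would: the job done as asked, in the order asked, and still so for the second after the job is handed in, with the robot touching nothing.
It also fails if it takes over 64 s, if anything falls off the work surface, if the arm or the gripper's body presses on something with over 40 N, if the wrist force passes 120 N, or if a joint passes its speed limit or range.

### The arm

A 6-joint arm with a two-finger parallel gripper is mounted at the origin on a cart in front of the work surface, level with it; the furniture and walls round the work are solid. World frame = base frame: x ahead of the robot, y to its left, z up, the work surface at z = 0. Lengths are in m, angles in degrees, forces in N, time in s.
With the tool pointing down it reaches from about 0.3 to 0.75 m from the base axis. Payload 8.5 kg.
Tool frame: the origin (TCP) lies midway between the tips of the shut fingers; the grasp point (between the pads) lies 19 mm behind it (env.tcp_to_grasp is the z of the grasp point in the tool frame, in m); z points along the fingers, y is the line along which they close (so a half turn about z gives the same grasp; the last joint's range is limited). The gripper opens to 85 mm and grips with 20 to 120 N. Pads are 22 mm wide; open, the fingers measure 114 mm over their backs; the gripper's body (76 mm by 85 mm) begins 54 mm behind the grasp point. The pads swing forward as they close: fully open they stand 13 mm farther back than shut.
Start: joints at [52.237, 21.807, 74.336, -0, 83.858, -12.336], TCP at [0.236, 0.497, 0.231] pointing down, gripper open.
Joint ranges: [-178.18, 178.18], [-50.72, 133.34], [12.68, 142.11], [-81.47, 261.47], [9.98, 163.14], [-165.26, 165.26]. Speed limits (degrees/s): [136.94, 136.94, 180, 180, 180, 180].

### API

Orientations are given as a 3x3 rotation matrix whose columns are the frame's x, y, z axes.
In Python, from rig import env, imaging, job, models gives the robot as it stands. The module is installed in compiled form; this text tells all that it offers.
- The arm moves only by the tool jog_arm, never from a script. Its argument "plan" is text: rows parted by semicolons, each of 7 numbers parted by spaces: the turn, a rotation vector about the tool's x, y, z in degrees, then the shift along the tool's x, y, z in cm, then the closure in counts, from 0 (fully open) to 255 (shut). In form: rx ry rz x y z claw; .... A call has 1 to 10 rows; each row shifts and turns the commanded pose from where the row before left it, along the tool's axes as they then stand; what a row does not reach is not made up. A row lasts 1/12 s, in which the tool goes at most 41.7 mm and 7.16 degrees, less where a joint would pass 70% of its speed; a pose out of reach is approached as far as the arm can. A call with a gripper value outside its range is refused whole. The fingers move at their own pace and stop on an object; "grip_force" is the grip in N (left out, the last holds). Time passes only in rows, so rows that do not move let the fingers close. It gives the time, the measured TCP pose, the force, the opening and the grip force at its end, in the units of the state.
- env.observe(): the state, without advancing time (a new reading comes with each control period).
- imaging.get_image(name): name is "side" or "top" or "wrist"; returns a dict with "pixels" (480x640x3 uint8, red, green, blue), "depth" (480x640 float32, m along the optical axis (not along the pixel's ray), 0 where there is no reading), "fov_y" (degrees; the focal length in pixels is half the picture's height over the tangent of half this angle, whatever the lens; pixels are square), "cx", "cy" (the principal point, pixels), "distortion" ([k1, k2, p1, p2, k3] as OpenCV has them; the pictures are not rectified), "world_from_camera" (4x4, takes a point from camera to world coordinates). Camera axes: x right, y down, z forward; pixel columns grow to the right and rows downward; lengths in m; the calibration is good to about 2 mm. A picture is of the moment at which its call begins.
- job.close_job(): hands the job in; it is judged then, once.
Trained networks look in the newest picture that a camera, given by its name, has taken for a name from the list of things; names that differ only in an ending like _2 or _b are one class to them, and where a whole thing is asked for, a point or a joint stands for the part that bears it (a point fixed in the world has none). Each returns a list of dicts, best first, with "confidence" (0 to 1); they miss things now and then, are a little off and sometimes report something else, mostly with a low value. They report only what shows in the picture. A call takes as long as a camera call. They do not tell look-alikes from the thing itself.
- models.outline_of(camera, query): "region" (480x640 bool, what is visible of it) and "bbox" ([centre column, centre row, width, height] in pixels, round what is visible of it).
- models.tip_of(camera, query): "at" ([column, row] in pixels: a listed point, or the origin of a listed thing).
The state is a dict: "time_s": time; "q": joint angles; "qvel": joint speeds; "joint_efforts": joint torques, N m; "position": TCP position; "tool_rot": TCP orientation; "ft_force": force on the tool from outside, world axes, zero at the start; "wrist_torque": the same for the moment, N m; "grip_width": finger opening in m; "gripper_force": force on a finger pad.
Only numpy, scipy, OpenCV 4.12 (cv2) and the standard library are available. Lean on these libraries where they do the work, as an engineer would, in place of code of your own. Each camera call takes 0.05 s, during which the arm holds its last target. There are 200 camera calls.

## Working session

There is one attempt and no reset: what is moved stays moved. The work goes in short steps, Python scripts to look and compute and a tool call to move; the robot and the scene stay as the last step left them, time stands still between calls to the robot, and variables do not carry over. Pictures are saved under pics/ and viewed, at most 12 in all, crops included, and the job is handed in when it is done.

Besides the shell and the picture viewer there is one more tool, called as name(argument=value, ...) on one line, values as JSON. jog_arm: Moves the arm, as the interface text tells. Its arguments: {"type":"object","properties":{"plan":{"type":"string"},"grip_force":{"type":"number"}},"required":["plan"]}

```bash
mkdir -p pics; cat > h.py <<'E'
import numpy as np, cv2
from rig import env, imaging, job, models
np.set_printoptions(precision=4,suppress=True)
def cam(im):
    f=240/np.tan(np.radians(im["fov_y"])/2)
    return np.array([[f,0,im["cx"]],[0,f,im["cy"]],[0,0,1]]),np.array(im["distortion"],float),np.array(im["world_from_camera"])
def ray(im,px):
    K,d,T=cam(im); u=cv2.undistortPoints(np.array([[px]],float),K,d)[0,0]
    return T[:3,3],T[:3,:3]@np.array([u[0],u[1],1])
def at_z(im,px,z):
    o,r=ray(im,px); return o+r*(z-o[2])/r[2]
def at_d(im,px):
    o,r=ray(im,px); c,w=int(round(px[0])),int(round(px[1])); return o+r*im["depth"][w,c]
def tri(a,pa,b,pb):
    o1,r1=ray(a,pa);o2,r2=ray(b,pb)
    s=np.linalg.lstsq(np.c_[r1,-r2],o2-o1,rcond=None)[0]
    p,q=o1+s[0]*r1,o2+s[1]*r2
    return (p+q)/2,np.linalg.norm(p-q)
def proj(im,P):
    K,d,T=cam(im);R=T[:3,:3].T
    return cv2.projectPoints(np.array(P,float).reshape(-1,1,3),cv2.Rodrigues(R)[0],-R@T[:3,3],K,d)[0].reshape(-1,2)
def cloud(im):
    K,d,T=cam(im); v,u=np.mgrid[0:480,0:640]
    n=cv2.undistortPoints(np.c_[u.ravel(),v.ravel()].astype(float).reshape(-1,1,2),K,d).reshape(480,640,2)
    P=np.dstack([n,np.ones((480,640))])*im["depth"][...,None]
    return P@T[:3,:3].T+T[:3,3]
def save(im,name): cv2.imwrite("pics/"+name,im["pixels"][:,:,::-1])
E
python3 - <<'E'
from h import *
ims={c:imaging.get_image(c) for c in("side","top")}
for c in ims: save(ims[c],c+"0.png"); print(c,ims[c]["world_from_camera"][:3,3],ims[c]["fov_y"])
for n in "rack feed_first feed_second feed_load return_end return_load can_empty_mid can_next_mid can_fresh_mid holder_seat plug_wing setter_mid cup_mid dye_bottle paste_jar shelf_front".split():
    t={c:models.tip_of(c,n) for c in ims}
    for c in ims: print(n,c,[(np.round(r["at"],1).tolist(),round(r["confidence"],2)) for r in t[c][:3]])
    if t["side"] and t["top"]: print("   tri",*tri(ims["side"],t["side"][0]["at"],ims["top"],t["top"][0]["at"]))
E
```

```text
side [ 0.5547 -0.951   0.6216] 44.25202225135445
top [ 0.5111 -0.0138  1.5044] 42.81375047599511
rack side [([291.1, 309.6], 0.75)]
rack top [([331.2, 249.8], 0.8)]
   tri [ 0.5664 -0.0294  0.004 ] 0.003760881588128343
feed_first side [([313.6, 300.0], 0.92)]
feed_first top []
feed_second side [([314.1, 276.3], 0.81)]
feed_second top [([341.7, 228.8], 0.85), ([365.4, 236.3], 0.57)]
   tri [ 0.6104 -0.0533  0.0885] 0.006293065854696963
feed_load side [([311.9, 299.9], 0.18)]
feed_load top [([305.8, 231.0], 0.57), ([205.0, 224.1], 0.41)]
   tri [ 0.6118  0.0333 -0.017 ] 0.009338349260944408
return_end side [([265.5, 254.0], 0.74), ([312.6, 236.4], 0.42)]
return_end top [([290.2, 269.8], 0.65), ([369.6, 171.4], 0.51)]
   tri [0.5197 0.0677 0.0721] 5.46616961509311e-06
return_load side [([254.5, 279.4], 0.62)]
return_load top [([352.2, 277.6], 0.84)]
   tri [ 0.5017 -0.0758  0.1008] 0.002705937561205885
can_empty_mid side [([213.9, 404.2], 0.93), ([313.3, 301.3], 0.65)]
can_empty_mid top [([444.5, 298.9], 0.92), ([368.1, 234.4], 0.53), ([290.0, 270.4], 0.52)]
   tri [ 0.4443 -0.303   0.0
[... 676 characters left out ...]
e [([306.4, 232.6], 0.58)]
setter_mid top [([353.1, 235.4], 0.56)]
   tri [ 0.5931 -0.0751  0.186 ] 0.002343980884928037
cup_mid side [([321.3, 238.7], 0.64), ([311.2, 300.2], 0.33)]
cup_mid top [([351.9, 221.5], 0.59)]
   tri [ 0.6211 -0.0734  0.1728] 0.0040767693309724466
dye_bottle side [([404.0, 340.6], 0.63)]
dye_bottle top [([369.0, 170.9], 0.72)]
   tri [ 0.7628 -0.1258 -0.0094] 0.004623156127736399
paste_jar side [([314.3, 234.4], 0.89), ([251.3, 278.7], 0.18)]
paste_jar top [([206.5, 225.3], 0.65)]
   tri [0.6301 0.2789 0.0046] 0.0029441854666480347
shelf_front side [([307.0, 262.4], 0.97)]
shelf_front top [([380.6, 232.0], 0.66)]
   tri [ 0.5958 -0.1366  0.1642] 0.00876532368408944
```

View pics/side0.png

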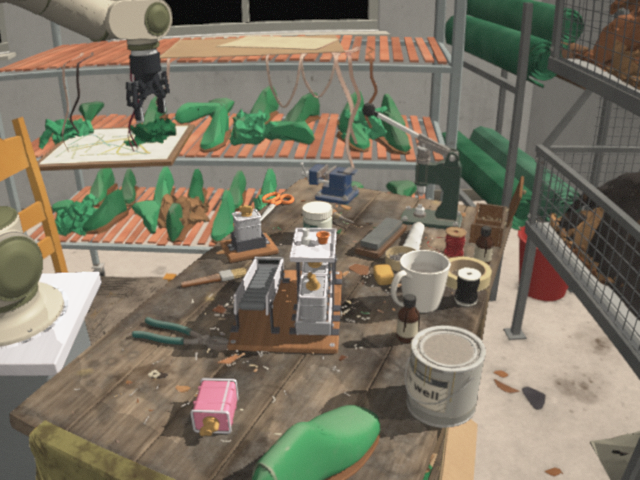

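View pics/top0.png

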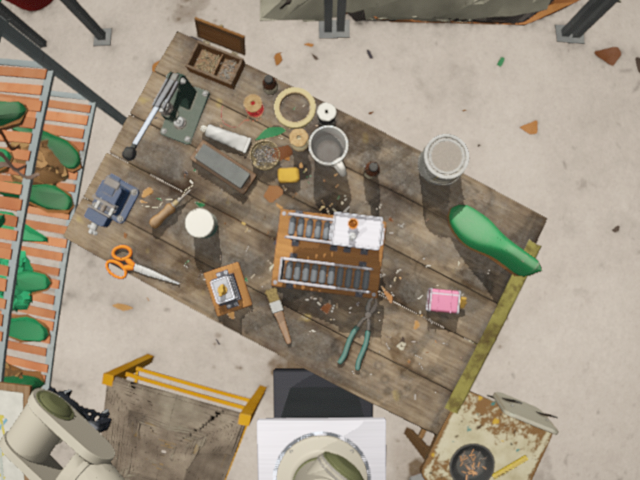

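The side picture shows the delivery lane with its shelf at (315,245–330), the return lane at (258,290) and the holder at (247,230). The pink look-alike is at (215,405). In the top picture the shelf is at (357,232), the return lane at (325,274) and the holder at (224,288). Rack +x points roughly along world +y.

```bash
python3 - <<'E'
from h import *
s=env.observe(); print(s["time_s"],s["position"],s["tool_rot"],s["grip_width"],env.tcp_to_grasp)
im=imaging.get_image("wrist"); T=im["world_from_camera"]; print(im["fov_y"]); 
W=np.eye(4);W[:3,:3]=s["tool_rot"];W[:3,3]=s["position"];print(np.linalg.inv(W)@T)
im=imaging.get_image("top");C=cloud(im)
# base fit
m=(abs(C[...,2]-.012)<.004)&(abs(C[...,0]-.566)<.13)&(abs(C[...,1]+.03)<.17)
m=cv2.morphologyEx(m.astype(np.uint8),cv2.MORPH_OPEN,np.ones((2,2)))>0
p=C[m][:,:2].astype(np.float32);print(len(p),cv2.minAreaRect(p))
m=(abs(C[...,2]-.17)<.008)&(abs(C[...,0]-.61)<.1)&(abs(C[...,1]+.08)<.12)
p=C[m][:,:2].astype(np.float32);print("shelf",len(p),cv2.minAreaRect(p),np.median(C[m][:,2]))
m=(C[...,2]>.07)&(C[...,2]<.11)&(abs(C[...,0]-.473)<.05)&(abs(C[...,1]-.226)<.05)
p=C[m][:,:2].astype(np.float32);print("fresh",len(p),cv2.minAreaRect(p),np.median(C[m][:,2]))
E
```

```text
1.7 [0.2362 0.4967 0.2313] [[-0.9031  0.4294  0.    ]
 [ 0.4294  0.9031  0.0001]
 [ 0.      0.0001 -1.    ]] 0.08548014954547231 -0.0187
66.67611278988068
[[-0.0002 -0.9474 -0.32    0.0809]
 [ 1.      0.0002 -0.0012 -0.0003]
 [ 0.0012 -0.32    0.9474 -0.1432]
 [ 0.      0.      0.      1.    ]]
2285 ((0.535092830657959, -0.02044016122817993), (0.26498451828956604, 0.23549745976924896), 82.49003601074219)
shelf 1396 ((0.6045922636985779, -0.08284153044223785), (0.10420036315917969, 0.0707307830452919), 82.22357177734375) 0.16733730586997975
fresh 453 ((0.47480398416519165, 0.2266090214252472), (0.05576211214065552, 0.044877517968416214), 17.41728973388672) 0.08666480355451145
```

jog_arm(plan="0 0 0 -3.27 -1.43 -1 0;0 0 0 -3.27 -1.43 -1 0;0 0 0 -3.27 -1.43 -1 0;0 0 0 -3.27 -1.43 -1 0;0 0 0 -3.27 -1.43 -1 0;0 0 0 -3.27 -1.43 -1 0;0 0 0 -3.27 -1.43 -1 0;0 0 0 -3.27 -1.43 -1 0;0 0 0 -3.27 -1.43 -1 0;0 0 0 -3.27 -1.43 -1 0")

```text
time_s: 2.63
position: [0.4709, 0.2256, 0.332]
tool_rot: [[-0.903, 0.429, 0.0], [0.429, 0.903, 0.0], [-0.0, 0.0, -1.0]]
ft_force: [0.1, 1.3, 1.0]
grip_width: 0.0854
gripper_force: 0.0
```

jog_arm(plan="0 0 7 0 0 0 0;0 0 7 0 0 0 0;0 0 7 0 0 0 0;0 0 7 0 0 0 0;0 0 7 0 0 0 0;0 0 7 0 0 0 0;0 0 7 0 0 0 0;0 0 7 0 0 0 0;0 0 7 0 0 0 0;0 0 7 0 0 0 0")

```text
time_s: 3.47
position: [0.47, 0.2272, 0.3313]
tool_rot: [[0.101, 0.995, -0.0], [0.995, -0.101, 0.0], [0.0, -0.0, -1.0]]
ft_force: [-0.1, 0.2, -0.1]
grip_width: 0.085
gripper_force: 0.0
```

```bash
python3 - <<'E'
from h import *
s=env.observe(); print(s["time_s"],s["position"],s["tool_rot"],s["q"])
im=imaging.get_image("wrist"); save(im,"w1.png"); top=imaging.get_image("top")
C=cloud(im); np.save("w1.npy",C)
for n in "can_fresh_mid holder_seat plug_wing".split():
    for r in models.tip_of("wrist",n)[:2]: print(n,r["at"],r["confidence"],at_d(im,r["at"]))
for lo,hi in((.083,.092),(.098,.12),(.036,.045)):
    m=(C[...,2]>lo)&(C[...,2]<hi)&(abs(C[...,0]-.473)<.05)&(abs(C[...,1]-.226)<.05)
    p=C[m][:,:2].astype(np.float32);print(lo,len(p),cv2.minAreaRect(p) if len(p)>3 else 0,np.median(C[m][:,2]))
E
```

```text
3.4667 [0.47   0.2272 0.3313] [[ 0.1006  0.9949 -0.    ]
 [ 0.9949 -0.1006  0.    ]
 [ 0.     -0.     -1.    ]] [12.7859 15.9526 66.7625  0.0009 97.2851 18.56  ]
can_fresh_mid [318.2, 190.1] 0.9 [0.4765 0.2319 0.0955]
can_fresh_mid [365.3, 315.2] 0.67 [0.5258 0.0273 0.014 ]
plug_wing [319.5, 198.2] 0.67 [0.4772 0.2268 0.112 ]
0.083 1674 ((0.4770555794239044, 0.22494450211524963), (0.05579502508044243, 0.04431606084108353), 18.000436782836914) 0.08785187489520963
0.098 285 ((0.4771439731121063, 0.22529533505439758), (0.009958487935364246, 0.03004251979291439), 79.40096282958984) 0.10829747730469447
0.036 451 ((0.47672879695892334, 0.22568067908287048), (0.06741402298212051, 0.054015446454286575), 17.33357810974121) 0.040393456242975745
```

jog_arm(plan="0 0 0 -3.9 1.0 0 0;0 0 0 -3.9 1.0 0 0;0 0 0 -3.9 1.0 0 0;0 0 0 -3.9 1.0 0 0;0 0 0 -3.9 1.0 0 0;0 0 0 -3.9 1.0 0 0;0 0 0 -3.9 1.0 0 0")

```text
time_s: 4.3
position: [0.5138, -0.0532, 0.3315]
tool_rot: [[0.092, 0.996, 0.0], [0.996, -0.092, -0.0], [-0.0, 0.0, -1.0]]
ft_force: [1.6, 0.7, 0.2]
grip_width: 0.0853
gripper_force: 0.0
```

```bash
python3 - <<'E'
from h import *
im=imaging.get_image("wrist"); save(im,"w2.png")
C=cloud(im); np.save("w2.npy",C);s=env.observe(); print(s["time_s"],s["position"])
def fit(n,m):
    p=C[m][:,:2].astype(np.float32);print(n,len(p),cv2.minAreaRect(p) if len(p)>3 else 0,np.median(C[m][:,2]))
X,Y,Z=C[...,0],C[...,1],C[...,2]
nr=(abs(X-.566)<.13)&(abs(Y+.03)<.17)
fit("base",nr&(abs(Z-.012)<.003)); fit("shelf",nr&(abs(Z-.17)<.008)&(X>.54))
a=np.radians(82.2); ex=np.array([np.cos(a),np.sin(a)]); ey=np.array([-ex[1],ex[0]])
for n in "rack return_end return_load feed_load feed_second shelf_front".split():
    for r in models.tip_of("wrist",n)[:2]: print(n,r["at"],round(r["confidence"],2),at_d(im,r["at"]))
E
```

```text
4.35 [ 0.5149 -0.0594  0.3306]
base 14251 ((0.5322328209877014, -0.019291862845420837), (0.27140384912490845, 0.2385641187429428), 79.84246826171875) 0.012618707540029805
shelf 8648 ((0.6062110066413879, -0.08319244533777237), (0.10618884861469269, 0.07046865671873093), 82.37568664550781) 0.16805105909950882
rack [347.0, 152.2] 0.65 [ 0.5597 -0.0209  0.0131]
return_end [308.1, 73.3] 0.87 [0.5204 0.0708 0.0398]
return_load [304.6, 225.9] 0.61 [ 0.501  -0.0929  0.0738]
feed_load [417.5, 100.5] 0.68 [0.6477 0.032  0.012 ]
shelf_front [412.4, 291.2] 0.66 [ 0.5988 -0.1345  0.1735]
```

View pics/w2.png

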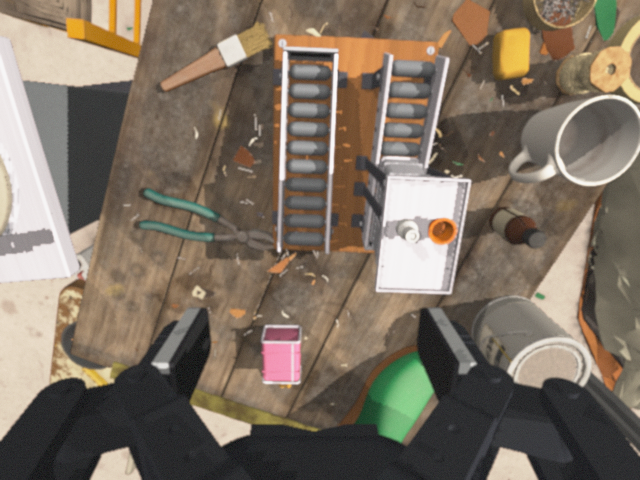

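The wrist picture shows the return lane running from (308,60) at its low end to (305,245) at its high end, empty. The shelf covers (380–470,165–293) and overhangs the base's low end. The delivery lane's high end is at (415,60).

```bash
python3 - <<'E'
from h import *
im=imaging.get_image("wrist"); C=cloud(im); 
a=np.radians(82.3); ex=np.array([np.cos(a),np.sin(a)]); ey=np.array([-ex[1],ex[0]])
O=np.array([.6062,-.0832])+.052*ey+.048*ex; print("O",O)
xr=(C[...,:2]-O)@ex; yr=(C[...,:2]-O)@ey; Z=C[...,2]
for px in((277,38),(438,37),(275,252),(378,252)):
    p=at_z(im,px,.012)[:2]-O; print(px,p@ex,p@ey)
# return lane: normalized height above rollers: roller top z at x: lane falls toward +x
h=Z-(.0585-xr*np.tan(np.radians(12)))
for l in np.arange(-.1,.1,.001): pass
m=(abs(yr-.052)<.04)&(abs(xr)<.13)&(h>.009)&(h<.022)
print("rail y hist"); H,e=np.histogram(yr[m],np.arange(.012,.094,.002)); print([(round(b,3),int(n)) for b,n in zip(e,H) if n])
mm=m&(abs(yr-.052)>.02); print("rail x",np.percentile(xr[mm],[0,1,99,100]), "h",np.percentile(h[mm],[10,50,90]))
ms=m&(abs(yr-.052)<.02); print("stop x",np.percentile(xr[ms],[5,50,95]) if ms.any() else 0, Z[ms].max() if ms.any() else 0)
for x0 in np.arange(-.1,.1,.02):
    q=(abs(yr-.052)<.018)&(abs(xr-x0)<.012); print(round(x0,3),np.percentile(Z[q],97) if q.any() else 0)
E
```

```text
O [ 0.5611 -0.0287]
(277, 38) 0.1348604213196291 0.09129769347254829
(438, 37) 0.14425549148960456 -0.09212906078333377
(275, 252) -0.12610279403578512 0.09109803430680037
(378, 252) -0.12026864023433628 -0.048747795140139466
rail y hist
[(np.float64(0.022), 184), (np.float64(0.024), 374), (np.float64(0.026), 248), (np.float64(0.028), 13), (np.float64(0.03), 14), (np.float64(0.032), 16), (np.float64(0.034), 15), (np.float64(0.036), 14), (np.float64(0.038), 15), (np.float64(0.04), 12), (np.float64(0.042), 14), (np.float64(0.044), 13), (np.float64(0.046), 16), (np.float64(0.048), 15), (np.float64(0.05), 16), (np.float64(0.052), 15), (np.float64(0.054), 16), (np.float64(0.056), 16), (np.float64(0.058), 14), (np.float64(0.06), 9), (np.float64(0.062), 13), (np.float64(0.064), 15), (np.float64(0.066), 16), (np.float64(0.068), 16), (np.float64(0.07), 16), (np.float64(0.072), 15), (np.float64(0.074), 12), (np.float64(0.076), 277), (np.float64(0.078), 380), (np.float64(0.08), 188)]
rail x [-0.0966 -0.0937  0.1163  0.1174] h [0.014  0.0157 0.017 ]
stop x [0.1112 0.1138 0.1171] 0.05382800343273203
-0.1 0.07984511069302688
-0.08 0.07970906806838383
-0.06 0.07538740759091177
-0.04 0.07109204209550748
-0.02 0.42535327683766166
0.0 0.4267233973455372
0.02 0.05797575821093946
0.04 0.05343417662096557
0.06 0.4747682269636027
0.08 0.04489116492527513
```

```bash
cat >> h.py <<'E'
_a=np.radians(82.3); EX=np.array([np.cos(_a),np.sin(_a),0]); EY=np.array([-EX[1],EX[0],0]); EZ=np.array([0,0,1.])
O=np.array([.5611,-.0287,0]); O=O+.0085*EX   # rack origin
RR=np.c_[EX,EY,EZ]
S12,C12=np.sin(np.radians(12)),np.cos(np.radians(12))
def lane(s,which,hn=.036):  # s from stop, world pos
    x=-.1047+s*C12-hn*S12; z=.036+s*S12+hn*C12
    return O+RR@np.array([x if which=="feed" else -x, -.052 if which=="feed" else .052, z])
def go(p,R,claw,n=None):
    """rows from present commanded(measured) pose to TCP p,R"""
    from scipy.spatial.transform import Rotation as Ro
    s=env.observe(); R0=np.array(s["tool_rot"]);p0=np.array(s["position"])
    rv=Ro.from_matrix(R0.T@R).as_rotvec(); d=p-p0
    n=n or int(np.ceil(max(np.degrees(np.linalg.norm(rv))/6.5,np.linalg.norm(d)/.036,1)))
    st=Ro.from_rotvec(rv/n).as_matrix(); rows=[]; Rc=R0
    print("n",n,"d",d,"t",s["time_s"])
    for i in range(n):
        t=Rc.T@d/n*100; a=np.degrees(rv/n)   # shift taken in axes at row start
        rows.append("%.2f %.2f %.2f %.2f %.2f %.2f %d"%(*a,*t,claw)); Rc=Rc@st
    print(";".join(rows))
def lean(al):  # tool pointing down, leaning by al deg towards rack -x; tool x on rack +x
    a=np.radians(al); z=np.array([np.sin(a),0,-np.cos(a)]); x=np.array([np.cos(a),0,np.sin(a)])
    return RR@np.c_[x,np.cross(z,x),z]
E
python3 - <<'E'
from h import *
im=imaging.get_image("side")
for s in(.028,.084): print("feed",s,lane(s,"feed"),proj(im,lane(s,"feed")))
for n in("can_empty_mid","can_next_mid"):
    for r in models.outline_of("side",n)[:3]: print(n,np.round(r["bbox"]),round(r["confidence"],2))
x=cv2.resize(im["pixels"][225:345,225:355],None,fx=5,fy=5,interpolation=cv2.INTER_CUBIC)
for s in(.028,.084):
    for hn in (0,.036,.072):
        p=(proj(im,lane(s,"feed",hn))[0]-[225,225])*5; cv2.circle(x,tuple(int(v) for v in p),3,(255,0,0),-1)
cv2.imwrite("pics/s1.png",x[:,:,::-1])
E
```

```text
feed 0.028 [ 0.6024 -0.1113  0.077 ] [[313.633 299.548]]
feed 0.084 [ 0.6097 -0.057   0.0887] [[315.6679 277.1188]]
can_empty_mid [314. 296.  35.  52.] 0.89
can_empty_mid [214. 408.  48.  61.] 0.87
can_next_mid [315. 269.  25.  15.] 0.75
```

View pics/s1.png

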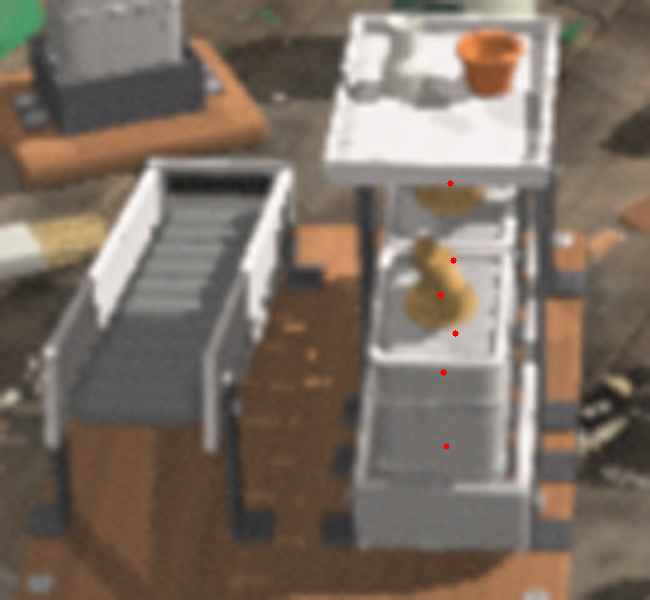

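Red projections of the modelled can axes fall on the cans, with the top centre at (440,296) on the plug foot, so the rack model holds. Next I lean the hand and approach.

```bash
python3 - <<'E'
from h import *
R=lean(52); g=lane(.018,"feed",.042); z=R[:,2]; print("TCP grasp",g+.0187*z)
go(g+.0187*z-.13*z+[0,-.01,.05],R,0,10)
E
```

```text
TCP grasp [ 0.6029 -0.1076  0.0693]
n 10 d [ 0.0753 -0.1688 -0.1321] t 4.85
-0.11 5.20 0.22 -1.61 0.91 1.32 0;-0.11 5.20 0.22 -1.72 0.91 1.17 0;-0.11 5.20 0.22 -1.82 0.92 1.01 0;-0.11 5.20 0.22 -1.90 0.92 0.85 0;-0.11 5.20 0.22 -1.96 0.93 0.67 0;-0.11 5.20 0.22 -2.01 0.93 0.49 0;-0.11 5.20 0.22 -2.04 0.94 0.31 0;-0.11 5.20 0.22 -2.06 0.95 0.13 0;-0.11 5.20 0.22 -2.06 0.96 -0.06 0;-0.11 5.20 0.22 -2.04 0.96 -0.24 0
```

jog_arm(plan="-0.1 5.2 0.2 -1.6 0.9 1.3 0;-0.1 5.2 0.2 -1.7 0.9 1.2 0;-0.1 5.2 0.2 -1.8 0.9 1.0 0;-0.1 5.2 0.2 -1.9 0.9 0.85 0;-0.1 5.2 0.2 -2.0 0.9 0.7 0;-0.1 5.2 0.2 -2.0 0.9 0.5 0;-0.1 5.2 0.2 -2.0 0.95 0.3 0;-0.1 5.2 0.2 -2.1 0.95 0.1 0;-0.1 5.2 0.2 -2.1 0.95 0 0;-0.1 5.2 0.2 -2.0 0.95 -0.2 0;0 0 0 0 0 0 0")

```text
$.plan: bad value
```

```bash
python3 - <<'E'
from h import *
print(env.observe()["q"])
R=lean(52); g=lane(.018,"feed",.042); z=R[:,2]
go(g+.0187*z-.1*z,R,0)
E
```

```text
[-18.75    15.3204  67.6229   0.0018  97.0432 -13.4243]
n 9 d [ 0.0785 -0.1354 -0.2006] t 4.85
-0.12 5.78 0.25 -1.42 1.01 2.23 0;-0.12 5.78 0.25 -1.63 1.01 2.08 0;-0.12 5.78 0.25 -1.83 1.01 1.91 0;-0.12 5.78 0.25 -2.00 1.02 1.71 0;-0.12 5.78 0.25 -2.16 1.02 1.51 0;-0.12 5.78 0.25 -2.30 1.03 1.28 0;-0.12 5.78 0.25 -2.41 1.04 1.05 0;-0.12 5.78 0.25 -2.50 1.05 0.80 0;-0.12 5.78 0.25 -2.56 1.06 0.55 0
```

Eleven rows is one too many, so I'm dropping the last.

jog_arm(plan="-0.1 5.2 0.2 -1.6 0.9 1.3 0;-0.1 5.2 0.2 -1.7 0.9 1.2 0;-0.1 5.2 0.2 -1.8 0.9 1.0 0;-0.1 5.2 0.2 -1.9 0.9 0.85 0;-0.1 5.2 0.2 -2.0 0.9 0.7 0;-0.1 5.2 0.2 -2.0 0.9 0.5 0;-0.1 5.2 0.2 -2.0 0.95 0.3 0;-0.1 5.2 0.2 -2.1 0.95 0.1 0;-0.1 5.2 0.2 -2.1 0.95 0 0;-0.1 5.2 0.2 -2.0 0.95 -0.2 0")

```text
time_s: 5.68
position: [0.5885, -0.2198, 0.198]
tool_rot: [[0.08, 0.991, 0.105], [0.607, -0.132, 0.783], [0.79, 0.001, -0.613]]
ft_force: [1.4, 1.1, -1.4]
grip_width: 0.0852
gripper_force: 0.0
```

jog_arm(plan="0 0 0 0 0 0 0")

```text
time_s: 5.77
position: [0.5877, -0.2221, 0.192]
tool_rot: [[0.089, 0.991, 0.103], [0.602, -0.136, 0.787], [0.794, -0.008, -0.608]]
ft_force: [-0.2, -0.9, -1.3]
grip_width: 0.0854
gripper_force: 0.0
```

```bash
python3 - <<'E'
from h import *
print(env.observe()["q"])
R=lean(52); g=lane(.018,"feed",.042); z=R[:,2]
go(g+.0187*z-.1*z,R,0)
E
```

```text
[-46.7332  43.6038  57.8126  41.4627 111.8462 -34.5696]
n 2 d [ 0.0046  0.0364 -0.0612] t 5.7667
-0.09 -0.27 -0.22 -1.31 0.01 3.31 0;-0.09 -0.27 -0.22 -1.30 -0.00 3.32 0
```

jog_arm(plan="-0.1 -0.3 -0.2 -1.3 0 3.3 0;-0.1 -0.3 -0.2 -1.3 0 3.3 0;0 0 0 0 0 0 0;0 0 0 0 0 0 0")

```text
time_s: 6.1
position: [0.5929, -0.1821, 0.137]
tool_rot: [[0.075, 0.992, 0.104], [0.619, -0.128, 0.775], [0.782, 0.006, -0.623]]
ft_force: [0.1, -1.1, 1.3]
grip_width: 0.0856
gripper_force: 0.0
```

```bash
python3 - <<'E'
from h import *
R=lean(52); g=lane(.018,"feed",.042); z=R[:,2]
go(g+.0187*z,R,0,5)
E
```

```text
n 5 d [ 0.01    0.0745 -0.0677] t 6.1
-0.01 0.11 0.10 -0.12 -0.00 2.02 0;-0.01 0.11 0.10 -0.13 -0.00 2.02 0;-0.01 0.11 0.10 -0.13 -0.00 2.02 0;-0.01 0.11 0.10 -0.13 -0.00 2.02 0;-0.01 0.11 0.10 -0.14 -0.00 2.02 0
```

jog_arm(plan="0 0.2 0.1 -0.15 0 2 0;0 0.2 0.1 -0.15 0 2 0;0 0 0 -0.15 0 2 0;0 0 0 -0.1 0 2 0;0 0 0 -0.1 0 2 0;0 0 0 0 0 0 0;0 0 0 0 0 0 0")

```text
time_s: 6.68
position: [0.6038, -0.1101, 0.0716]
tool_rot: [[0.076, 0.991, 0.108], [0.614, -0.132, 0.778], [0.785, 0.007, -0.619]]
ft_force: [-0.1, -0.5, 0.2]
grip_width: 0.0854
gripper_force: 0.0
```

```bash
python3 - <<'E'
from h import *
R=lean(52); g=lane(.018,"feed",.042); z=R[:,2]
go(g+.0187*z,R,0,1); s=env.observe(); print(s["ft_force"])
im=imaging.get_image("side"); cv2.imwrite("pics/s2.png",cv2.resize(im["pixels"][150:350,190:430,::-1],None,fx=3,fy=3,interpolation=cv2.INTER_CUBIC))
E
```

```text
n 1 d [-0.0009  0.0025 -0.0023] t 6.6833
0.15 0.25 0.41 -0.03 -0.12 0.32 0
[-0.058  -0.5383  0.1879]
```

View pics/s2.png

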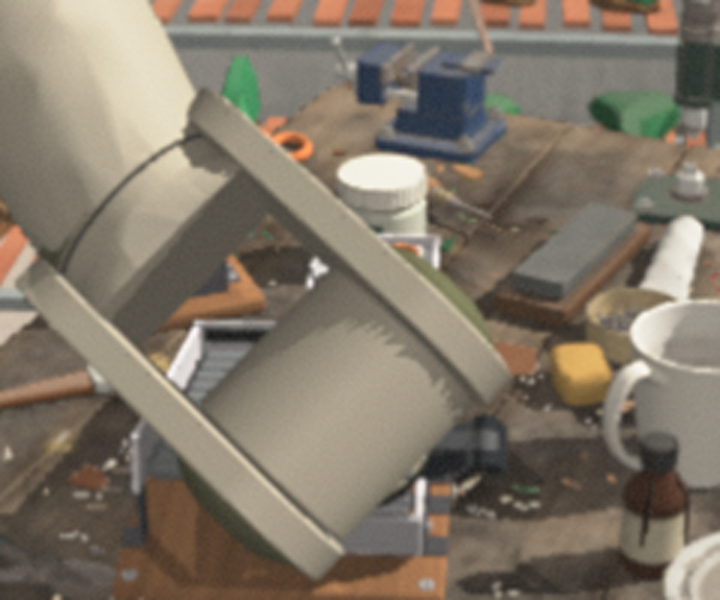

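The wrist hides the hand in this view. There is no contact force, and the bottle at (660,530) is clear. Closing now.

jog_arm(plan="0.1 0.2 0.3 0 -0.1 0.3 0;0 0 0 0 0 0 200;0 0 0 0 0 0 200;0 0 0 0 0 0 200;0 0 0 0 0 0 200;0 0 0 0 0 0 200;0 0 0 0 0 0 200;0 0 0 0 0 0 200", grip_force=45)

```text
time_s: 7.4
position: [0.6027, -0.1076, 0.0687]
tool_rot: [[0.082, 0.991, 0.107], [0.61, -0.135, 0.781], [0.788, 0.001, -0.616]]
ft_force: [-1.0, -2.7, 5.3]
grip_width: 0.0435
gripper_force: 45.9
```

jog_arm(plan="0 0 0 0.33 0 -0.38 200;0 0 0 0.33 0 -0.38 200;0 0 0 0.33 0 -0.38 200;0 0 0 0.33 0 -0.38 200;0 0 0 0 0 0 200;0 0 0 0 0 0 200")

```text
time_s: 7.9
position: [0.6021, -0.1112, 0.0884]
tool_rot: [[0.082, 0.991, 0.106], [0.61, -0.135, 0.781], [0.788, 0.001, -0.616]]
ft_force: [-0.0, -1.6, -2.5]
grip_width: 0.0433
gripper_force: 45.4
```

jog_arm(plan="0 0 0 -0.6 0 -0.8 200;0 0 0 -1.2 0 -1.6 200;0 0 0 -1.5 0 -2 200;0 0 0 -1.5 0 -2 200;0 0 0 -1.5 0 -2 200;0 0 0 0 0 0 200")

```text
time_s: 8.4
position: [0.5872, -0.2201, 0.0895]
tool_rot: [[0.085, 0.99, 0.11], [0.611, -0.139, 0.779], [0.787, 0.001, -0.617]]
ft_force: [0.6, -1.1, -2.2]
grip_width: 0.0433
gripper_force: 45.5
```

```bash
python3 - <<'E'
from h import *
# return lane: can frame offset grasp (-10 along rack -x side, +6): can tilts +12 => hand lean 52-24=28
R=lean(28); z=R[:,2]
def tgt(s,lift=0):
    # can middle; offset in can frame rotated: can x'=(cos12,-sin12) , n=(sin12,cos12) in rack xz
    m=lane(s,"ret",.036+lift); xp=RR@np.array([C12,0,-S12]); n=RR@np.array([S12,0,C12])
    return m-.010*xp+.006*n+.0187*z
t=tgt(.180); print("final tcp",t)
go(t+[0,0,.08]-.0*EX,R,200)
im=imaging.get_image("side");save(im,"s3.png")
E
```

```text
final tcp [ 0.5022 -0.0764  0.1001]
n 6 d [-0.0851  0.1438  0.0906] t 8.4
0.04 -3.99 -0.03 2.53 -1.74 0.78 200;0.04 -3.99 -0.03 2.58 -1.73 0.60 200;0.04 -3.99 -0.03 2.62 -1.73 0.42 200;0.04 -3.99 -0.03 2.64 -1.73 0.24 200;0.04 -3.99 -0.03 2.65 -1.73 0.06 200;0.04 -3.99 -0.03 2.65 -1.73 -0.12 200
```

View pics/s3.png

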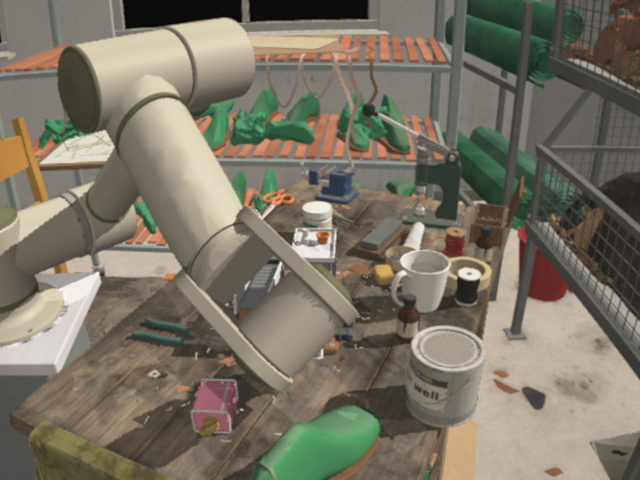

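The arm has drawn the can clear of the shelf, and the things on the shelf at (315,238) are undisturbed. Next: sideways and up first, then over the return lane.

```bash
python3 - <<'E'
from h import *
s=env.observe(); go(np.array([.505,-.22,.185]),lean(38),200,5)
E
```

```text
n 5 d [-0.0824 -0.0021  0.0955] t 8.45
0.03 -2.80 -0.03 1.34 -1.63 -1.39 200;0.03 -2.80 -0.03 1.27 -1.63 -1.45 200;0.03 -2.80 -0.03 1.20 -1.63 -1.51 200;0.03 -2.80 -0.03 1.12 -1.63 -1.57 200;0.03 -2.80 -0.03 1.05 -1.63 -1.62 200
```

jog_arm(plan="0 -2.8 0 1.3 -1.6 -1.4 200;0 -2.8 0 1.3 -1.6 -1.45 200;0 -2.8 0 1.2 -1.6 -1.5 200;0 -2.8 0 1.1 -1.65 -1.6 200;0 -2.8 0 1.05 -1.65 -1.6 200;0 0 0 0 0 0 200")

```text
time_s: 8.95
position: [0.5049, -0.2172, 0.1898]
tool_rot: [[0.103, 0.991, 0.085], [0.785, -0.133, 0.605], [0.611, 0.005, -0.791]]
ft_force: [1.3, -0.7, -1.1]
grip_width: 0.0435
gripper_force: 45.8
```

```bash
cat >> h.py <<'E'
def tgt(s,lift=0):
    z=lean(28)[:,2]; m=lane(s,"ret",.036+lift); xp=RR@np.array([C12,0,-S12]); n=RR@np.array([S12,0,C12])
    return m-.010*xp+.006*n+.0187*z
E
python3 - <<'E'
from h import *
go(tgt(.180)+[0,0,.05],lean(28),200,6)
E
```

```text
n 6 d [-0.0027  0.1409 -0.0397] t 8.95
0.04 -1.61 0.03 1.43 -0.36 1.94 200;0.04 -1.61 0.03 1.49 -0.36 1.90 200;0.04 -1.61 0.03 1.54 -0.36 1.86 200;0.04 -1.61 0.03 1.59 -0.36 1.81 200;0.04 -1.61 0.03 1.64 -0.36 1.77 200;0.04 -1.61 0.03 1.69 -0.36 1.72 200
```

jog_arm(plan="0 -1.6 0 1.4 -0.35 1.9 200;0 -1.6 0 1.5 -0.35 1.9 200;0 -1.6 0 1.5 -0.35 1.9 200;0 -1.6 0 1.6 -0.35 1.8 200;0 -1.6 0 1.6 -0.35 1.8 200;0 -1.6 0 1.7 -0.35 1.7 200;0 0 0 0 0 0 200;0 0 0 0 0 0 200")

```text
time_s: 9.62
position: [0.5034, -0.0757, 0.1457]
tool_rot: [[0.116, 0.991, 0.062], [0.871, -0.132, 0.473], [0.477, -0.001, -0.879]]
ft_force: [-0.3, -0.3, -1.3]
grip_width: 0.0439
gripper_force: 45.7
```

```bash
python3 - <<'E'
from h import *
go(tgt(.178,.002),lean(28),200,4)
im=imaging.get_image("wrist");save(im,"w3.png")
im=imaging.get_image("side"); print([(np.round(r["bbox"]).tolist(),round(r["confidence"],2)) for r in models.outline_of("side","can_next_mid")[:3]])
E
```

```text
n 4 d [-0.0009  0.0017 -0.0441] t 9.6167
-0.03 -0.12 0.02 -0.49 -0.03 0.99 200;-0.03 -0.12 0.02 -0.49 -0.03 0.99 200;-0.03 -0.12 0.02 -0.49 -0.03 0.99 200;-0.03 -0.12 0.02 -0.49 -0.03 0.99 200
[([313.0, 297.0, 30.0, 53.0], 0.93)]
```

View pics/w3.png

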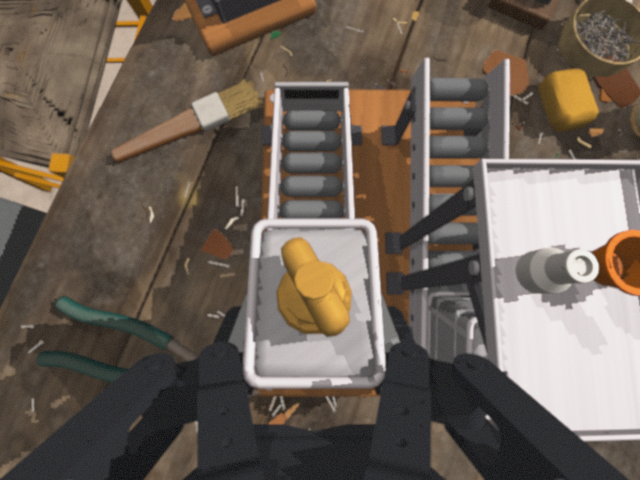

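The wrist picture shows the held can centred at (314,305) in line with the return lane (312), and the next can has moved to the stop. Lowering.

jog_arm(plan="0 0 0 -0.5 0 1 200;0 0 0 -0.5 0 1 200;0 0 0 -0.5 0 1 200;0 0 0 -0.4 0 0.8 200;0 0 0 0 0 0 200;0 0 0 0 0 0 200")

```text
time_s: 10.27
position: [0.5039, -0.0766, 0.1036]
tool_rot: [[0.119, 0.991, 0.064], [0.871, -0.135, 0.472], [0.476, -0.001, -0.879]]
ft_force: [0.4, 0.5, -2.0]
grip_width: 0.0438
gripper_force: 45.8
```

```bash
python3 - <<'E'
from h import *
go(tgt(.178,.0),lean(28),200,1); s=env.observe(); print(s["ft_force"])
E
```

```text
n 1 d [-0.0015  0.0022 -0.004 ] t 10.2667
0.01 -0.44 -0.08 -0.02 -0.17 0.44 200
[ 0.3678  0.469  -1.9951]
```

jog_arm(plan="0 0 0 -0.05 -0.1 0.2 200;0 0 0 -0.05 0 0.1 200;0 0 0 0 0 0 200;0 0 0 0 0 0 200")

```text
time_s: 10.6
position: [0.503, -0.0755, 0.1009]
tool_rot: [[0.118, 0.991, 0.064], [0.872, -0.134, 0.471], [0.476, 0.001, -0.88]]
ft_force: [0.1, -0.1, -2.2]
grip_width: 0.0437
gripper_force: 45.8
```

jog_arm(plan="0 0 0 -0.05 0 0.1 200;0 0 0 0 0 0 200;0 0 0 0 0 0 200")

```text
time_s: 10.85
position: [0.5029, -0.0754, 0.0996]
tool_rot: [[0.118, 0.991, 0.064], [0.872, -0.134, 0.471], [0.476, 0.0, -0.88]]
ft_force: [-0.2, 0.0, -1.3]
grip_width: 0.0435
gripper_force: 45.8
```

jog_arm(plan="0 0 0 -0.05 0 0.1 200;0 0 0 0 0 0 200;0 0 0 0 0 0 200")

```text
time_s: 11.1
position: [0.503, -0.0752, 0.0987]
tool_rot: [[0.118, 0.991, 0.064], [0.871, -0.134, 0.472], [0.476, 0.001, -0.879]]
ft_force: [0.7, 0.4, 3.1]
grip_width: 0.0433
gripper_force: 46.2
```

jog_arm(plan="0 0 0 0 0 0 60;0 0 0 0 0 0 60;0 0 0 0 0 0 60;0 0 0 0 0 0 60;0 0 0 0 0 0 60;0 0 0 0 0 0 60;0 0 0 0 0 -1 60;0 0 0 0 0 -2 60;0 0 0 0 0 -3 60;0 0 0 0 0 -3 60")

```text
time_s: 11.93
position: [0.4967, -0.1183, 0.179]
tool_rot: [[0.118, 0.991, 0.063], [0.872, -0.134, 0.472], [0.476, -0.001, -0.879]]
ft_force: [0.2, -0.5, 0.7]
grip_width: 0.0653
gripper_force: 0.0
```

```bash
python3 - <<'E'
from h import *
im=imaging.get_image("wrist");save(im,"w4.png")
for c in("side","top"):
  im=imaging.get_image(c)
  print(c,"end",proj(im,lane(.028,"ret")),"feed1",proj(im,lane(.028,"feed")))
  for q in ("can_empty_mid","can_next_mid"): print(q,[(np.round(r["at"]).tolist(),round(r["confidence"],2)) for r in models.tip_of(c,q)[:4]])
# target above plug
b=np.radians(169.4); x=np.array([np.cos(b),np.sin(b),0]); z=np.array([0,0,-1.]); R=np.c_[x,np.cross(z,x),z]
s=env.observe();print(s["q"])
go(np.array([.49,-.06,.30]),lean(0),60)
E
```

```text
side end [[266.5898 250.9944]] feed1 [[313.633 299.548]]
can_empty_mid [([268.0, 252.0], 0.8), ([216.0, 404.0], 0.6)]
can_next_mid [([314.0, 300.0], 0.67)]
top end [[288.7747 268.7773]] feed1 [[366.3955 233.6628]]
can_empty_mid [([288.0, 271.0], 0.91)]
can_next_mid [([328.0, 251.0], 0.65), ([368.0, 235.0], 0.4)]
[-39.0712  25.0077  84.3853  24.0081  86.7509 -36.1704]
n 5 d [-0.0068  0.0572  0.1232] t 12.2833
-0.02 -5.69 -0.01 2.15 -0.29 -1.63 60;-0.02 -5.69 -0.01 1.98 -0.29 -1.84 60;-0.02 -5.69 -0.01 1.79 -0.29 -2.03 60;-0.02 -5.69 -0.01 1.58 -0.29 -2.19 60;-0.02 -5.69 -0.01 1.35 -0.29 -2.34 60
```

View pics/w4.png

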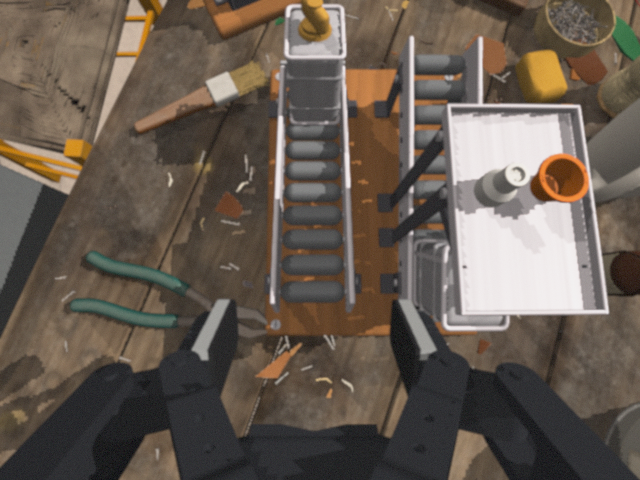

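The used can sits upright at the return lane's stop (315,40), and the full can is at the delivery stop. Moving on to the plug.

jog_arm(plan="0 -5.7 0 2.1 -0.3 -1.6 60;0 -5.7 0 2 -0.3 -1.8 60;0 -5.7 0 1.8 -0.3 -2 60;0 -5.7 0 1.6 -0.3 -2.2 60;0 -5.7 0 1.35 -0.3 -2.3 60;0 0 0 2 0 0 60")

```text
time_s: 12.78
position: [0.4932, -0.0386, 0.3037]
tool_rot: [[0.132, 0.991, 0.007], [0.991, -0.132, -0.009], [-0.008, 0.008, -1.0]]
ft_force: [0.2, -0.4, 1.0]
grip_width: 0.065
gripper_force: 0.0
```

```bash
cat >> h.py <<'E'
def down(yaw):
    b=np.radians(yaw); x=np.array([np.cos(b),np.sin(b),0]); z=np.array([0,0,-1.]); return np.c_[x,np.cross(z,x),z]
E
python3 - <<'E'
from h import *
go(np.array([.477,.225,.20]),down(169.4),60,14)
E
```

```text
n 14 d [-0.0162  0.2636 -0.1037] t 12.7833
0.00 0.05 -6.21 1.86 -0.37 0.72 60;0.00 0.05 -6.21 1.89 -0.17 0.72 60;0.00 0.05 -6.21 1.89 0.04 0.73 60;0.00 0.05 -6.21 1.88 0.24 0.73 60;0.00 0.05 -6.21 1.84 0.44 0.73 60;0.00 0.05 -6.21 1.78 0.64 0.73 60;0.00 0.05 -6.21 1.70 0.83 0.73 60;0.00 0.05 -6.21 1.60 1.01 0.73 60;0.00 0.05 -6.21 1.48 1.18 0.74 60;0.00 0.05 -6.21 1.34 1.33 0.74 60;0.00 0.05 -6.21 1.19 1.47 0.74 60;0.00 0.05 -6.21 1.02 1.59 0.74 60;0.00 0.05 -6.21 0.84 1.69 0.74 60;0.00 0.05 -6.21 0.66 1.77 0.74 60
```

jog_arm(plan="0 0 -6.2 1.9 -0.4 0.7 60;0 0 -6.2 1.9 -0.2 0.7 60;0 0 -6.2 1.9 0 0.7 60;0 0 -6.2 1.9 0.2 0.7 60;0 0 -6.2 1.8 0.4 0.7 60;0 0 -6.2 1.8 0.6 0.7 60;0 0 -6.2 1.7 0.8 0.7 60;0 0 -6.2 1.6 1 0.7 60;0 0 -6.2 1.5 1.2 0.7 60;0 0 -6.2 1.3 1.3 0.7 60")

```text
time_s: 13.62
position: [0.478, 0.1498, 0.2277]
tool_rot: [[-0.815, 0.579, -0.002], [0.579, 0.815, -0.002], [0.001, -0.003, -1.0]]
ft_force: [0.8, -0.5, 0.5]
grip_width: 0.0654
gripper_force: 0.0
```

jog_arm(plan="0 0 -6.2 1.2 1.5 0.7 100;0 0 -6.2 1 1.6 0.7 100;0 0 -6.2 0.8 1.7 0.7 100;0 0 -6.2 0.7 1.8 0.7 100;0 0 0 0 0 0 100;0 0 0 0 0 0 100")

```text
time_s: 14.12
position: [0.4742, 0.2251, 0.1998]
tool_rot: [[-0.982, 0.189, -0.002], [0.189, 0.982, -0.002], [0.002, -0.003, -1.0]]
ft_force: [-1.0, -0.3, 0.5]
grip_width: 0.0521
gripper_force: 0.0
```

```bash
python3 - <<'E'
from h import *
im=imaging.get_image("wrist"); C=cloud(im)
for lo,hi in((.083,.092),(.100,.115)):
    m=(C[...,2]>lo)&(C[...,2]<hi)&(abs(C[...,0]-.477)<.03)&(abs(C[...,1]-.225)<.03)
    p=C[m][:,:2].astype(np.float32);print(lo,len(p),cv2.minAreaRect(p) if len(p)>3 else 0,np.median(C[m][:,2]))
s=env.observe();print(s["q"],s["wrist_torque"])
go(np.array([.477,.2252,.0915]),down(169.4),100)
E
```

```text
0.083 3424 ((0.47743046283721924, 0.2254895567893982), (0.0561346560716629, 0.04369938001036644), 18.04243278503418) 0.08774596538369239
0.1 541 ((0.47659796476364136, 0.22541436553001404), (0.010194736532866955, 0.028756706044077873), 79.19805145263672) 0.10854413098391094
[ 12.4297  20.8151  81.2913  -0.1037  77.9977 -66.5502] [-0.0246  0.0088 -0.0012]
n 4 d [ 0.0024  0.0007 -0.1089] t 14.1667
-0.03 -0.01 -0.10 -0.06 0.04 2.72 100;-0.03 -0.01 -0.10 -0.06 0.03 2.72 100;-0.03 -0.01 -0.10 -0.06 0.03 2.72 100;-0.03 -0.01 -0.10 -0.06 0.03 2.72 100
```

jog_arm(plan="0 0 0 -0.06 0.03 2.7 100;0 0 0 -0.06 0.03 2.7 100;0 0 0 -0.06 0.03 2.7 100;0 0 0 -0.06 0.03 2.0 100;0 0 0 0 0 0.4 100;0 0 0 0 0 0 100")

```text
time_s: 14.67
position: [0.4773, 0.2243, 0.0953]
tool_rot: [[-0.981, 0.192, -0.002], [0.192, 0.981, -0.002], [0.002, -0.003, -1.0]]
ft_force: [-0.0, -0.6, -0.5]
grip_width: 0.052
gripper_force: 0.0
```

```bash
python3 - <<'E'
from h import *
go(np.array([.4772,.2254,.0915]),down(169.3),100,1)
E
```

```text
n 1 d [-0.0001  0.0011 -0.0038] t 14.6667
-0.15 -0.10 -0.35 0.03 0.11 0.38 100
```

Close on the wing.

jog_arm(plan="-0.15 -0.1 -0.3 0 0.1 0.35 100;0 0 0 0 0 0 255;0 0 0 0 0 0 255;0 0 0 0 0 0 255;0 0 0 0 0 0 255;0 0 0 0 0 0 255;0 0 0 0 0 0 255;0 0 0 0 0 0 255;0 0 0 0 0 0 255", grip_force=80)

```text
time_s: 15.42
position: [0.478, 0.2263, 0.0933]
tool_rot: [[-0.983, 0.184, 0.004], [0.184, 0.983, 0.001], [-0.003, 0.002, -1.0]]
ft_force: [-1.6, 0.5, 7.0]
grip_width: 0.0067
gripper_force: 79.1
```

```bash
python3 - <<'E'
from h import *
s=env.observe();print(s["wrist_torque"],s["ft_force"],s["position"],s["grip_width"])
E
```

```text
[0.1667 0.2386 0.0155] [-1.6204  0.5331  7.0227] [0.478  0.2263 0.0933] 0.006673063254535118
```

jog_arm(plan="0 0 0 0 0 0 200;0 0 0 0 0 0 200;0 0 0 0 0 0 200;0 0 0 0 0 -0.25 200;0 0 0 0 0 0 200;0 0 0 0 0 0 255;0 0 0 0 0 0 255;0 0 0 0 0 0 255;0 0 0 0 0 0 255;0 0 0 0 0 0 255", grip_force=80)

```text
time_s: 16.25
position: [0.4779, 0.2262, 0.0952]
tool_rot: [[-0.983, 0.184, 0.003], [0.184, 0.983, 0.001], [-0.003, 0.002, -1.0]]
ft_force: [-0.7, 2.1, 5.7]
grip_width: 0.0069
gripper_force: 81.2
```

```bash
python3 - <<'E'
from h import *
s=env.observe();print(s["wrist_torque"],s["ft_force"],s["position"],s["grip_width"],s["gripper_force"])
E
```

```text
[0.3136 0.1071 0.0095] [-0.7004  2.0561  5.7357] [0.4779 0.2262 0.0952] 0.006873745042192135 81.23573899269104
```

jog_arm(plan="0 0 5 0 0 0 255;0 0 5 0 0 0 255;0 0 5 0 0 0 255;0 0 0 0 0 0 255;0 0 0 0 0 0 255")

```text
time_s: 16.67
position: [0.4777, 0.226, 0.0951]
tool_rot: [[-0.901, 0.433, 0.002], [0.433, 0.901, 0.001], [-0.002, 0.002, -1.0]]
ft_force: [-1.5, 1.6, 6.1]
grip_width: 0.0068
gripper_force: 81.3
```

```bash
cat > t.py <<'E'
from h import *
s=env.observe();R=s["tool_rot"];print(s["time_s"],s["wrist_torque"],s["ft_force"],s["position"],s["grip_width"],"yaw",np.degrees(np.arctan2(R[1][0],R[0][0])))
E
python3 t.py
```

```text
16.6667 [0.0691 0.2623 0.0069] [-1.5259  1.5998  6.0707] [0.4777 0.226  0.0951] 0.006791415735333223 yaw 154.34721426179502
```

jog_arm(plan="0 0 4 0 0 0 255;0 0 4 0 0 0 255;0 0 0 0 0 0 255;0 0 0 0 0 0 255")

```text
time_s: 17.0
position: [0.4776, 0.2258, 0.0951]
tool_rot: [[-0.833, 0.554, 0.002], [0.554, 0.833, 0.0], [-0.002, 0.001, -1.0]]
ft_force: [-0.8, -0.9, 5.7]
grip_width: 0.0069
gripper_force: 81.3
```

```bash
python3 t.py
```

```text
17.0 [-0.1106  0.2563 -0.0331] [-0.825  -0.8985  5.7376] [0.4776 0.2258 0.0951] 0.006932314730692799 yaw 146.36128502347296
```

jog_arm(plan="0 0 4 0 0 0 255;0 0 4 0 0 0 255;0 0 0 0 0 0 255;0 0 0 0 0 0 255")

```text
time_s: 17.33
position: [0.4777, 0.2257, 0.0951]
tool_rot: [[-0.748, 0.664, 0.002], [0.664, 0.748, -0.0], [-0.002, 0.001, -1.0]]
ft_force: [-2.0, -0.8, 5.5]
grip_width: 0.0068
gripper_force: 81.4
```

```bash
python3 t.py
```

```text
17.3333 [-0.2217  0.2427  0.1243] [-1.9566 -0.7687  5.5103] [0.4777 0.2257 0.0951] 0.006774090150986978 yaw 138.37604994642666
```

jog_arm(plan="0 0 3 0 0 0 255;0 0 0 0 0 0 255;0 0 0 0 0 0 255")

```text
time_s: 17.58
position: [0.4776, 0.2257, 0.0951]
tool_rot: [[-0.712, 0.702, 0.002], [0.702, 0.712, -0.0], [-0.002, 0.001, -1.0]]
ft_force: [-1.2, -1.7, 7.0]
grip_width: 0.0064
gripper_force: 81.4
```

```bash
python3 t.py
```

```text
17.5833 [-0.2093  0.3038  0.1517] [-1.1676 -1.7462  7.0284] [0.4776 0.2257 0.0951] 0.0064096202938352925 yaw 135.39222472649632
```

jog_arm(plan="0 0 3 0 0 0 255;0 0 0 0 0 0 255;0 0 0 0 0 0 255")

```text
time_s: 17.83
position: [0.4775, 0.2256, 0.0951]
tool_rot: [[-0.674, 0.739, 0.002], [0.739, 0.674, -0.0], [-0.002, 0.001, -1.0]]
ft_force: [-1.9, -1.7, 7.7]
grip_width: 0.0065
gripper_force: 81.4
```

```bash
python3 t.py
```

```text
17.8333 [-0.2796  0.3346  0.1592] [-1.8944 -1.6719  7.6882] [0.4775 0.2256 0.0951] 0.006484503287349689 yaw 132.3947991668665
```

jog_arm(plan="0 0 3 0 0 0 255;0 0 3 0 0 0 255;0 0 0 0 0 0 255;0 0 0 0 0 0 255")

```text
time_s: 18.17
position: [0.4774, 0.2255, 0.0951]
tool_rot: [[-0.593, 0.805, 0.002], [0.805, 0.593, -0.001], [-0.001, 0.001, -1.0]]
ft_force: [-1.7, -3.8, 7.1]
grip_width: 0.0066
gripper_force: 81.5
```

```bash
python3 t.py
```

```text
18.1667 [-0.4144  0.4447  0.234 ] [-1.7469 -3.8386  7.0686] [0.4774 0.2255 0.0951] 0.0066202120222132125 yaw 126.40070068488085
```

jog_arm(plan="0 0 3 0 0 0 255;0 0 3 0 0 0 255;0 0 0 0 0 0 255;0 0 0 0 0 0 255")

```text
time_s: 18.5
position: [0.4773, 0.2255, 0.0951]
tool_rot: [[-0.506, 0.862, 0.001], [0.862, 0.506, -0.001], [-0.001, 0.001, -1.0]]
ft_force: [-2.3, -2.7, 8.0]
grip_width: 0.0064
gripper_force: 81.6
```

```bash
python3 t.py; python3 - <<'E'
from h import *
im=imaging.get_image("wrist");C=cloud(im)
m=(C[...,2]>.083)&(C[...,2]<.092)&(abs(C[...,0]-.477)<.04)&(abs(C[...,1]-.225)<.04)
p=C[m][:,:2].astype(np.float32);print(len(p),cv2.minAreaRect(p),np.median(C[m][:,2]))
save(im,"w5.png")
E
```

```text
18.5 [-0.4231  0.5155  0.2937] [-2.266  -2.7035  7.9642] [0.4773 0.2255 0.0951] 0.006350164547605397 yaw 120.41017430670905
6049 ((0.4772140681743622, 0.22610151767730713), (0.05575047805905342, 0.043790679425001144), 14.44006633758545) 0.08779064367094147
```

View pics/w5.png

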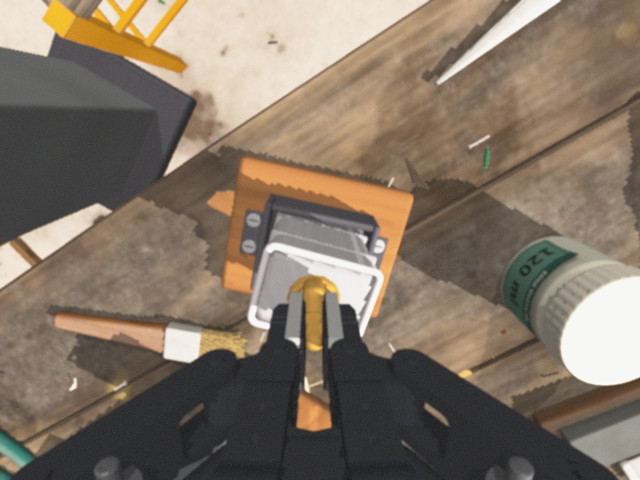

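The can has taken up its play in the pocket (18° to 14.4°). The bar at (315,310) is square between the pads, so it is turning with the hand. One small turn more.

jog_arm(plan="0 0 2.5 0 0 0 255;0 0 2.5 0 0 0 255;0 0 0 0 0 0 255;0 0 0 0 0 0 255")

```text
time_s: 18.88
position: [0.4772, 0.2254, 0.0951]
tool_rot: [[-0.429, 0.903, 0.001], [0.903, 0.429, -0.001], [-0.001, 0.001, -1.0]]
ft_force: [-3.7, -2.3, 7.3]
grip_width: 0.0069
gripper_force: 81.7
```

```bash
python3 t.py
```

```text
18.8833 [-0.5184  0.6234  0.3757] [-3.7248 -2.296   7.3044] [0.4772 0.2254 0.0951] 0.006873776083102081 yaw 115.42120360379988
```

jog_arm(plan="0 0 0 0 0 0 255")

```text
time_s: 18.97
position: [0.4772, 0.2254, 0.0951]
tool_rot: [[-0.429, 0.903, 0.001], [0.903, 0.429, -0.001], [-0.001, 0.001, -1.0]]
ft_force: [-3.6, -3.5, 8.9]
grip_width: 0.0064
gripper_force: 81.7
```

```bash
python3 t.py
```

```text
18.9667 [-0.5375  0.5876  0.3587] [-3.6484 -3.4639  8.9021] [0.4772 0.2254 0.0951] 0.006374764067506592 yaw 115.42768756317159
```

jog_arm(plan="0 0 0 0 0 0 150;0 0 0 0 0 0 150;0 0 0 0 0 0 150;0 0 0 0 0 -1 100;0 0 0 0 0 -3 50;0 0 0 0 0 -3 0;0 0 0 0 0 -3 0;0 0 0 0 0 0 0")

```text
time_s: 19.63
position: [0.4795, 0.2265, 0.2001]
tool_rot: [[-0.429, 0.903, 0.011], [0.904, 0.429, 0.003], [-0.002, 0.012, -1.0]]
ft_force: [-0.0, -0.1, 0.1]
grip_width: 0.0857
gripper_force: 0.0
```

```bash
python3 - <<'E'
from h import *
im=imaging.get_image("wrist");C=cloud(im)
for lo,hi in((.083,.092),(.100,.115)):
    m=(C[...,2]>lo)&(C[...,2]<hi)&(abs(C[...,0]-.477)<.035)&(abs(C[...,1]-.225)<.035)
    p=C[m][:,:2].astype(np.float32);print(len(p),cv2.minAreaRect(p),np.median(C[m][:,2]))
print(env.observe()["q"])
go(np.array([.4772,.226,.175]),down(16),0,15)
E
```

```text
3484 ((0.47739145159721375, 0.2254059910774231), (0.05589930713176727, 0.04437708109617233), 14.310604095458984) 0.0878792295475884
552 ((0.4771301746368408, 0.22616735100746155), (0.01081891916692257, 0.028870048001408577), 21.817289352416992) 0.10860466197801706
[ 12.4718  21.1488  81.3092   0.0088  77.0894 -12.9049]
n 15 d [-0.0014 -0.0002 -0.0223] t 19.6833
0.03 -0.02 6.62 0.00 -0.01 0.15 0;0.03 -0.02 6.62 0.00 -0.01 0.15 0;0.03 -0.02 6.62 0.00 -0.01 0.15 0;0.03 -0.02 6.62 -0.00 -0.01 0.15 0;0.03 -0.02 6.62 -0.00 -0.01 0.15 0;0.03 -0.02 6.62 -0.00 -0.01 0.15 0;0.03 -0.02 6.62 -0.00 -0.01 0.15 0;0.03 -0.02 6.62 -0.00 -0.01 0.15 0;0.03 -0.02 6.62 -0.01 -0.01 0.15 0;0.03 -0.02 6.62 -0.01 -0.01 0.15 0;0.03 -0.02 6.62 -0.01 -0.01 0.15 0;0.03 -0.02 6.62 -0.01 -0.01 0.15 0;0.03 -0.02 6.62 -0.01 -0.00 0.15 0;0.03 -0.02 6.62 -0.01 -0.00 0.15 0;0.03 -0.02 6.62 -0.01 -0.00 0.15 0
```

The bar has turned 53.7° relative to the can, so the taper is wedged about 0.14 rad or more; torque of 0.36 N m suggests about 0.22. That is snug and not forced.

jog_arm(plan="0 0 6.7 0 0 0 0;0 0 6.7 0 0 0 0;0 0 6.7 0 0 0 0;0 0 6.7 0 0 0 0;0 0 6.7 0 0 0 0;0 0 6.7 0 0 0 0;0 0 6.7 0 0 0 0;0 0 6.7 0 0 0 0;0 0 6.7 0 0 0 0;0 0 6.7 0 0 0 0")

```text
time_s: 20.52
position: [0.477, 0.2258, 0.1934]
tool_rot: [[0.669, 0.744, -0.0], [0.744, -0.669, 0.0], [-0.0, -0.0, -1.0]]
ft_force: [-0.1, 0.1, -0.6]
grip_width: 0.0856
gripper_force: 0.0
```

jog_arm(plan="0 0 6.7 0 0 0.4 0;0 0 6.7 0 0 0.4 0;0 0 6.7 0 0 0.4 0;0 0 6.7 0 0 0.4 0;0 0 6.7 0 0 0.4 0;0 0 0 0 0 0 0")

```text
time_s: 21.02
position: [0.4767, 0.2258, 0.1728]
tool_rot: [[0.968, 0.253, -0.001], [0.253, -0.968, -0.0], [-0.001, -0.0, -1.0]]
ft_force: [0.6, 0.6, -0.6]
grip_width: 0.0853
gripper_force: 0.0
```

```bash
python3 - <<'E'
from h import *
go(np.array([.4774,.2257,.055]),down(14.8),0,5)
E
```

```text
n 5 d [ 0.0007 -0.0001 -0.1178] t 21.0167
-0.00 0.02 -0.03 0.02 0.00 2.36 0;-0.00 0.02 -0.03 0.02 0.00 2.36 0;-0.00 0.02 -0.03 0.01 0.00 2.36 0;-0.00 0.02 -0.03 0.01 0.00 2.36 0;-0.00 0.02 -0.03 0.01 0.00 2.36 0
```

jog_arm(plan="0 0 0 0 0 2.4 0;0 0 0 0 0 2.4 0;0 0 0 0 0 2.4 0;0 0 0 0 0 2.4 0;0 0 0 0.05 0 1.8 0;0 0 0 0 0 0.9 0;0 0 0 0 0 0 0")

```text
time_s: 21.6
position: [0.4772, 0.2259, 0.0499]
tool_rot: [[0.966, 0.259, -0.002], [0.259, -0.966, -0.0], [-0.002, -0.0, -1.0]]
ft_force: [-0.1, -1.0, 0.3]
grip_width: 0.0854
gripper_force: 0.0
```

jog_arm(plan="0 0 0 0 0 0 200;0 0 0 0 0 0 200;0 0 0 0 0 0 200;0 0 0 0 0 0 200;0 0 0 0 0 0 200;0 0 0 0 0 0 200;0 0 0 0 0 0 200", grip_force=50)

```text
time_s: 22.18
position: [0.4785, 0.2268, 0.053]
tool_rot: [[0.966, 0.257, 0.004], [0.257, -0.966, 0.002], [0.004, -0.001, -1.0]]
ft_force: [-2.1, 4.0, 6.2]
grip_width: 0.0436
gripper_force: 51.1
```

jog_arm(plan="0 0 0 0 0 -0.5 200;0 0 0 0 0 -1 200;0 0 0 0 0 -1.5 200;0 0 0 0 0 -2 200;0 0 0 0 0 -2.5 200;0 0 0 0 0 -2.5 200;0 0 0 0 0 -2.5 200;0 0 0 0 0 -2.5 200;0 0 0 0 0 0 200")

```text
time_s: 22.93
position: [0.4794, 0.2262, 0.2068]
tool_rot: [[0.966, 0.257, 0.01], [0.257, -0.966, 0.002], [0.01, 0.001, -1.0]]
ft_force: [1.1, 0.1, -2.5]
grip_width: 0.0432
gripper_force: 53.2
```

```bash
python3 - <<'E'
from h import *
im=imaging.get_image("wrist");C=cloud(im);s=env.observe();R=np.array(s["tool_rot"]);p=np.array(s["position"])
q=(C-p)@R  # tool frame
m=(abs(q[...,0])<.04)&(abs(q[...,1])<.021)&(q[...,2]>-.06)&(q[...,2]<.0)
d=q[m]; h,e=np.histogram(d[:,2],np.arange(-.06,.002,.002));print([(round(a,3),int(n)) for a,n in zip(e,h)])
t=d[abs(d[:,2]-np.median(d[:,2]))<.006]; print("top z",np.median(t[:,2]),"x range",np.percentile(t[:,0],[1,99]))
k=np.linalg.lstsq(np.c_[t[:,:2],np.ones(len(t))],t[:,2],rcond=None)[0];print("slope deg",np.degrees(k[:2]))
E
```

```text
[(np.float64(-0.06), 1159), (np.float64(-0.058), 902), (np.float64(-0.056), 551), (np.float64(-0.054), 409), (np.float64(-0.052), 376), (np.float64(-0.05), 357), (np.float64(-0.048), 292), (np.float64(-0.046), 584), (np.float64(-0.044), 380), (np.float64(-0.042), 746), (np.float64(-0.04), 2994), (np.float64(-0.038), 5810), (np.float64(-0.036), 701), (np.float64(-0.034), 160), (np.float64(-0.032), 316), (np.float64(-0.03), 242), (np.float64(-0.028), 244), (np.float64(-0.026), 244), (np.float64(-0.024), 230), (np.float64(-0.022), 293), (np.float64(-0.02), 383), (np.float64(-0.018), 94), (np.float64(-0.016), 165), (np.float64(-0.014), 178), (np.float64(-0.012), 183), (np.float64(-0.01), 165), (np.float64(-0.008), 165), (np.float64(-0.006), 141), (np.float64(-0.004), 171), (np.float64(-0.002), 150)]
top z -0.0376239346803428 x range [-0.0268  0.0273]
slope deg [0.8706 1.0087]
```

```bash
cat >> h.py <<'E'
def tf(s,lift=0):
    R=lean(12); return lane(s,"feed",.036+lift)+.0016*R[:,2]
E
python3 - <<'E'
from h import *
print(tf(.182)); go(tf(.182)+[0,0,.08],lean(12),200,12)
E
```

```text
[0.6226 0.0383 0.1075]
n 12 d [ 0.1441 -0.1877 -0.0164] t 22.9833
0.61 0.86 -5.59 0.76 1.82 0.14 200;0.61 0.86 -5.59 0.58 1.89 0.13 200;0.61 0.86 -5.59 0.39 1.93 0.12 200;0.61 0.86 -5.59 0.19 1.96 0.10 200;0.61 0.86 -5.59 0.00 1.97 0.08 200;0.61 0.86 -5.59 -0.19 1.97 0.06 200;0.61 0.86 -5.59 -0.38 1.94 0.04 200;0.61 0.86 -5.59 -0.57 1.89 0.01 200;0.61 0.86 -5.59 -0.75 1.83 -0.02 200;0.61 0.86 -5.59 -0.93 1.74 -0.05 200;0.61 0.86 -5.59 -1.09 1.65 -0.09 200;0.61 0.86 -5.59 -1.25 1.53 -0.12 200
```

jog_arm(plan="0.6 0.9 -5.6 0.8 1.8 0.1 200;0.6 0.9 -5.6 0.6 1.9 0.1 200;0.6 0.9 -5.6 0.4 1.9 0.1 200;0.6 0.9 -5.6 0.2 2 0.1 200;0.6 0.9 -5.6 0 2 0.1 200;0.6 0.9 -5.6 -0.2 2 0.05 200;0.6 0.9 -5.6 -0.4 1.9 0 200;0.6 0.9 -5.6 -0.6 1.9 0 200;0.6 0.9 -5.6 -0.8 1.8 0 200;0.6 0.9 -5.6 -0.9 1.7 0 200")

```text
time_s: 23.82
position: [0.5975, 0.0686, 0.1864]
tool_rot: [[0.317, 0.947, 0.04], [0.931, -0.319, 0.177], [0.18, -0.019, -0.983]]
ft_force: [0.5, 0.9, -3.8]
grip_width: 0.0432
gripper_force: 52.9
```

jog_arm(plan="0.6 0.9 -5.6 -1.1 1.7 -0.1 200;0.6 0.9 -5.6 -1.2 1.5 -0.1 200;0 0 0 0 0 0 200;0 0 0 0 0 0 200")

```text
time_s: 24.15
position: [0.6218, 0.0377, 0.1833]
tool_rot: [[0.133, 0.991, 0.027], [0.968, -0.136, 0.211], [0.213, -0.002, -0.977]]
ft_force: [-1.1, 1.6, -4.4]
grip_width: 0.0432
gripper_force: 53.3
```

```bash
python3 - <<'E'
from h import *
go(tf(.182)+[0,0,.02],lean(12),200,5)
im=imaging.get_image("wrist");save(im,"w6.png")
E
```

```text
n 5 d [ 0.0008  0.0006 -0.0558] t 24.15
-0.02 -0.06 -0.03 -0.22 0.02 1.09 200;-0.02 -0.06 -0.03 -0.22 0.02 1.09 200;-0.02 -0.06 -0.03 -0.22 0.02 1.09 200;-0.02 -0.06 -0.03 -0.22 0.02 1.09 200;-0.02 -0.06 -0.03 -0.22 0.01 1.09 200
```

View pics/w6.png

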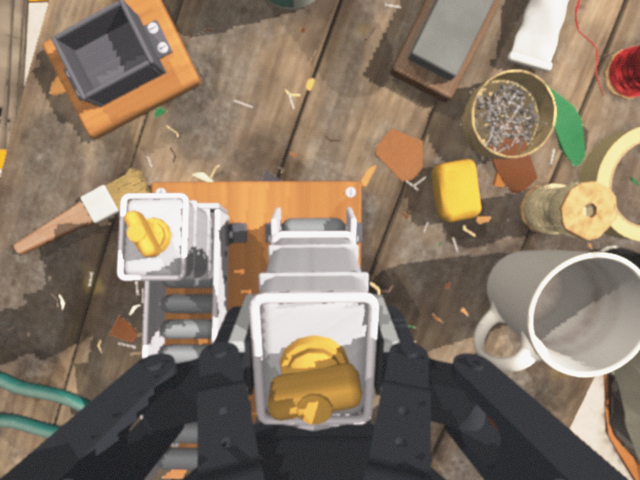

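The picture shows the can centred at (314,360) over the delivery lane, whose rails end at (272,235) and (353,235). It is square to the lane. Lowering.

jog_arm(plan="0 0 0 -0.2 0 1.1 200;0 0 0 -0.2 0 1.1 200;0 0 0 -0.2 0 1.1 200;0 0 0 -0.2 0 1.1 200;0 0 0 -0.2 0 1.1 200;0 0 0 -0.2 0 1 200;0 0 0 0 0 0.3 200;0 0 0 0 0 0 200;0 0 0 0 0 0 200")

```text
time_s: 24.95
position: [0.6228, 0.0417, 0.117]
tool_rot: [[0.13, 0.991, 0.031], [0.968, -0.133, 0.211], [0.213, 0.002, -0.977]]
ft_force: [-0.1, 0.4, -3.1]
grip_width: 0.0434
gripper_force: 53.2
```

```bash
python3 - <<'E'
from h import *
go(tf(.182),lean(12),200,1)
E
```

```text
n 1 d [-0.0002 -0.0034 -0.0096] t 24.95
0.12 -0.29 0.07 -0.53 0.02 0.86 200
```

jog_arm(plan="0 0 0 -0.2 0 0.4 200;0 0 0 -0.2 0 0.2 200;0 0 0 0 0 0.1 200;0 0 0 0 0 0 200;0 0 0 0 0 0 200")

```text
time_s: 25.37
position: [0.6227, 0.0385, 0.1104]
tool_rot: [[0.13, 0.991, 0.032], [0.969, -0.133, 0.21], [0.213, 0.004, -0.977]]
ft_force: [-4.2, -2.0, 4.2]
grip_width: 0.0434
gripper_force: 54.3
```

jog_arm(plan="0 0 0 0 -0.1 0 200;0 0 0 0 0 0 200;0 0 0 0 0 0 200")

```text
time_s: 25.62
position: [0.6225, 0.0385, 0.1104]
tool_rot: [[0.13, 0.991, 0.034], [0.969, -0.134, 0.21], [0.213, 0.006, -0.977]]
ft_force: [0.1, -2.8, 6.7]
grip_width: 0.0437
gripper_force: 54.3
```

jog_arm(plan="0 0 0 0 0 0.1 200;0 0 0 0 0 0 200;0 0 0 0 0 0 200")

```text
time_s: 25.87
position: [0.6226, 0.0386, 0.1104]
tool_rot: [[0.129, 0.991, 0.035], [0.969, -0.134, 0.21], [0.212, 0.006, -0.977]]
ft_force: [-3.1, -3.7, 13.6]
grip_width: 0.0432
gripper_force: 55.3
```

```bash
python3 - <<'E'
from h import *
im=imaging.get_image("side")
for hn in(0,.036,.072): print(proj(im,lane(.182,"feed",hn)))
x=cv2.resize(im["pixels"][190:340,230:390],None,fx=5,fy=5,interpolation=cv2.INTER_CUBIC)[:600]
cv2.imwrite("pics/s7.png",x[:,:,::-1])
E
```

```text
[[319.2722 256.3517]]
[[318.8577 241.9217]]
[[318.4249 226.8864]]
```

The contact height agrees with the grasp height (can top 35 mm above the TCP), so the can stands on the rollers. Releasing.

jog_arm(plan="0 0 0 0 0 -0.1 200;0 0 0 0 0 0 80;0 0 0 0 0 0 80;0 0 0 0 0 0 80;0 0 0 0 0 0 60;0 0 0 0 0 0 60;0 0 0 0 0 0 60;0 0 0 0 0 0 60;0 0 0 0 0 0 60;0 0 0 0 0 0 60")

```text
time_s: 26.75
position: [0.6216, 0.0392, 0.109]
tool_rot: [[0.13, 0.991, 0.03], [0.968, -0.133, 0.211], [0.213, 0.002, -0.977]]
ft_force: [0.1, -0.3, -0.0]
grip_width: 0.0653
gripper_force: 0.0
```

```bash
python3 - <<'E'
from h import *
im=imaging.get_image("wrist");save(im,"w8.png")
im=imaging.get_image("side")
print(proj(im,lane(.084,"feed")),[(np.round(r["at"]).tolist(),round(r["confidence"],2)) for r in models.tip_of("side","can_fresh_mid")[:4]],[(np.round(r["at"]).tolist(),round(r["confidence"],2)) for r in models.tip_of("side","can_next_mid")[:4]])
E
```

```text
[[315.6679 277.1188]] [([316.0, 278.0], 0.67)] [([312.0, 298.0], 0.88)]
```

View pics/w8.png

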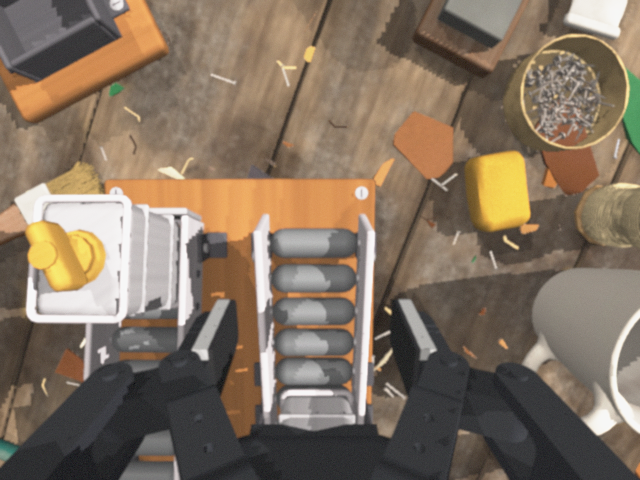

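The fresh can has rolled down behind the other: the side view finds it at (316,278), against (316,277) expected. Retreating.

jog_arm(plan="0 0 0 0 0 -1 60;0 0 0 0.2 0 -2 60;0 0 0 0.5 0 -3 60;0 0 0 0.6 0 -3 60;0 0 0 0.6 0 -3 60;0 0 0 0.6 0 -3 60;0 0 0 0 0 0 60;0 0 0 0 0 0 60")

```text
time_s: 27.62
position: [0.6205, 0.0315, 0.2632]
tool_rot: [[0.129, 0.991, 0.034], [0.969, -0.133, 0.21], [0.212, 0.006, -0.977]]
ft_force: [0.5, 0.5, -2.4]
grip_width: 0.0653
gripper_force: 0.0
```

```bash
python3 - <<'E'
from h import *
im=imaging.get_image("side")
ok=[(n,[(np.round(r["at"]).tolist(),round(r["confidence"],2)) for r in models.tip_of("side",n)[:2]]) for n in("can_fresh_mid","can_next_mid","can_empty_mid","setter_mid","cup_mid","dye_bottle","paste_jar")]
print(*ok,sep="\n"); s=env.observe(); print(s["time_s"],s["position"],s["ft_force"])
print(job.close_job())
E
```

```text
('can_fresh_mid', [([316.0, 277.0], 0.81)])
('can_next_mid', [([314.0, 299.0], 0.68)])
('can_empty_mid', [([215.0, 405.0], 0.85), ([267.0, 252.0], 0.56)])
('setter_mid', [([308.0, 232.0], 0.55), ([318.0, 256.0], 0.53)])
('cup_mid', [([320.0, 236.0], 0.43)])
('dye_bottle', [([407.0, 340.0], 0.73)])
('paste_jar', [([318.0, 234.0], 0.88)])
28.0167 [0.6201 0.0317 0.2603] [-0.2537  0.3489 -0.4928]
the job is handed in; nothing more can be done
None
```

The job is done and handed in at 28.0 s: the used can is at the return-lane stop, the refilled can's plug is snug (about 0.36 N m), that can rests behind the other in the delivery lane, and the last check found the shelf items, bottle and jar where they stood.

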